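# Start the bench dust extractor at speed four

## Task

With a fingertip, push the fin of the dust extractor's selector round clockwise to the fourth click counted from off (off is the broad bar mark, each dot after it is one click), then press the round start key fully down and let it come up again. Do not press the key before the selector stands at the fourth click. Push only, never pinch the fin between the fingers; do not move or pick up the sherds lying round it.

Things in the scene. Friction and masses are not known exactly. Their poses are not given: they have to be found in the camera images.
- extractor: Battery dust extractor, a low box 200 (x) x 240 (y) x 80 mm high, grey lower half, white upper half, flat aluminium panel on top; it stands fast and does not move when pushed. Origin: centre of its underside, on the desk. Its -x face has the intake grille and looks roughly to the robot; z up. It stands turned up to 0.35 rad either way.
- selector_axis (a point): Point on the panel (80 mm above the desk) on the selector's vertical turning axis; axes as the extractor's. In the extractor's frame it lies at x +12, y +20 mm. The scale is round it at 68 mm radius: a black bar 16 x 8 mm at off, towards the extractor's +y (left), then six black dots 9 mm across at 30 degree steps clockwise seen from above (3rd dot towards +x, 6th towards -y).
- selector (a joint): Angle of the selector in rad, clockwise seen from above; 0 at off, one click every pi/6 = 0.524 rad, six clicks, end stops just outside 0 and pi. Fourth click = 2.094. The start is at off, the first or the second click. A sprung detent pulls it into the nearest click when let go; about 0.1 N m (3 N at 40 mm radius) takes it over the hump between clicks, which lies half-way, after which it snaps on by itself.
- selector_nose (a point): Top of the round nose of the selector's fin, 55 mm from the axis, 37 mm above the panel. Its x axis points along the fin, from the axis to the nose. The black fin is an upright plate 11 mm thick, from 21 mm behind the axis to 60 mm before it, from 11 to 37 mm above the panel, on a hub disc 48 mm in diameter and 11 mm high; its side faces can be pushed.
- start_key_top (a point): Centre of the top of the round start key, 30 mm in diameter, in a black collar, near the panel's front right corner (extractor's frame x -62, y -75 mm). z up; pressed straight down.
- start_key (a joint): Travel of the start key in m: 0 up, 0.006 fully down; a spring brings it back, 5 N holds it fully down.
- right_sherd: Bystander: pottery sherd 98 x 70 x 20 mm lying loose on the desk to the right of the extractor (-y). Origin: centre of its underside.
- left_sherd: Bystander: pottery sherd 97 x 94 x 23 mm lying loose on the desk to the left of the extractor (+y). Origin: centre of its underside.
- rear_sherd: Bystander: flat pottery sherd 106 x 105 x 20 mm lying loose on the desk behind the right half of the extractor (its +x side). Origin: centre of its underside.

How it is judged:
By the outcome, as a careful person would: the job done as asked, in the order asked, and still so for the second after the job is handed in, with the robot touching nothing.
It also fails if it takes over 58 s, if anything falls off the work surface, if the arm or the gripper's body presses on something with over 40 N, if the wrist force passes 120 N, or if a joint passes its speed limit or range.

## Robot

A 6-joint arm with a two-finger parallel gripper is mounted at the origin on a cart in front of the work surface, level with it; the furniture and walls round the work are solid. World frame = base frame: x ahead of the robot, y to its left, z up, the work surface at z = 0. Lengths are in m, angles in rad, forces in N, time in s.
With the tool pointing down it reaches from about 0.275 to 0.825 m from the base axis. Payload 4.9 kg.
Tool frame: the origin (TCP) lies midway between the tips of the shut fingers; the grasp point (between the pads) lies 19 mm behind it (grip_point_offset is the distance from the TCP to the grasp point, in m); z points along the fingers, x is the direction in which the jaws open and shut, and the axes are right-handed (so a half turn about z gives the same grasp; the last joint's range is limited). The gripper opens to 85 mm and grips with 20 to 120 N. Pads are 22 mm wide; open, the fingers measure 114 mm over their backs; the gripper's body (76 mm by 85 mm) begins 54 mm behind the grasp point. The pads swing forward as they close: fully open they stand 13 mm farther back than shut.
Start: joints at [0.983, 0.326, -0.193, 1.052, 0, 1.437], TCP at [0.241, 0.494, 0.231] pointing down, gripper open.
Joint ranges: [-2.65, 2.65], [-0.97, 1.79], [-1.3, 1.35], [-1.93, 2.1], [-1.47, 1.37], [-3.14, 3.14]. Speed limits (rad/s): [2.57, 2.57, 3.14, 3.14, 3.14, 3.14].

## Interface

Orientations are given as a rotation vector (axis times angle).
In Python, from cell import * gives the robot as it stands. Calls block until the motion is done:
- movep(position, orientation): joint-space move of the TCP to a pose.
- move_l(position, velocity=0.15, rot=None, until_force=None): straight line of the TCP; rot=None keeps the orientation; velocity is the mean speed in m/s. With until_force (N) it stops when the force on the tool has changed by that much, and returns True; else False.
- set_joints(angles): joint-space move.
- let_go() and grab(newtons=None): open the fingers fully, or close them until they stop; newtons is the grip in N (None keeps the last).
- sleep(seconds).
- ik(position, orientation): joint angles nearest the present ones, or None.
- get_state(): the state.
- grab_frame(name): name is "scene" or "top" or "wrist"; returns a dict with "img" (420x560x3 uint8, red, green, blue), "fx", "fy", "cx", "cy" (pixels), "cam_to_world" (4x4, takes a point from camera to world coordinates); the wrist camera has in their place "T_tool_cam" (4x4, takes a point from camera to tool coordinates, whose origin is the TCP and whose axes are the tool frame's). Camera axes: x right, y down, z forward; pixel columns grow to the right and rows downward; lengths in m; the calibration is good to about 2 mm. The wrist camera is an equidistant fisheye: a pixel r from the principal point sees the ray r / f radians off the axis. A picture is of the moment at which its call begins: read the wrist's pose just before it. There is no depth.
A pose or a line that the arm cannot do raises MotionError and nothing moves.
- sign_off(): hands the job in, once; it reports no verdict.
Trained networks look in the newest picture that a camera, given by its name, has taken for a name from the list of things; names that differ only in an ending like _2 or _b are one class to them, and where a whole thing is asked for, a point or a joint stands for the part that bears it (a point fixed in the world has none). Each returns a list of dicts, best first, with "score" (0 to 1); they miss things now and then, are a little off and sometimes report something else, mostly with a low value. They report only what shows in the picture. A call takes as long as a camera call.
- spot_in(camera, name): "centre" ([column, row] in pixels, amid what is visible of it).
- silhouettes(camera, name): "mask" (420x560 bool, what is visible of it) and "centre" ([column, row] in pixels, amid what is visible of it).
- tip_of(camera, name): "centre" ([column, row] in pixels: a listed point, or the origin of a listed thing).
The state is a dict: "clock": time; "q": joint angles; "joint_velocities": joint speeds; "tau": joint torques, N m; "position": TCP position; "eef_rot": TCP orientation; "contact_force": force on the tool from outside, world axes, zero at the start; "wrist_torque": the same for the moment, N m; "finger_gap": opening from 0.0 (shut) to 1.0 (fully open).
Only numpy, scipy, OpenCV 4.12 (cv2) and the standard library are available. Lean on these libraries where they do the work, as an engineer would, in place of code of your own. Each camera call takes 0.05 s, during which the arm holds its last target.

## Working session

There is one attempt and no reset: what is moved stays moved. The work goes in short steps, each a Python script; the robot and the scene stay as the last script left them, time stands still between calls to the robot, and variables do not carry over. Pictures are saved under pics/ and viewed, and the job is handed in when it is done.

```bash
mkdir -p pics; ls
cat > look.py <<'E'
from cell import *
import cv2, numpy as np
def save(f,n): cv2.imwrite('pics/'+n+'.png',cv2.cvtColor(f['img'],cv2.COLOR_RGB2BGR))
E
python3 - <<'E'
from look import *
s=get_state();print(s['clock'],s['position'],s['eef_rot'],s['q'])
for c in ['scene','top']:
    f=grab_frame(c);save(f,c+'0');print(c,f['fx'],f['cx'],f['cy'],np.round(f['cam_to_world'],3))
    for n in ['selector_axis','selector_nose','start_key_top','extractor']:
        print(n,[(np.round(d['centre'],1),round(d['score'],2)) for d in tip_of(c,n)[:2]])
a=cv2.imread('pics/scene0.png');
E
```

```text
pics
0.0 [0.24073524 0.49382664 0.23046328] [ 2.66362211e+00  1.66436858e+00 -2.64207570e-03] [ 9.82819149e-01  3.26975538e-01 -1.93640121e-01  1.05201478e+00
  2.65626770e-05  1.43663024e+00]
scene 474.33852509417494 285.84798178605513 212.22979783779306 [[ 0.652 -0.403  0.642 -0.058]
 [-0.758 -0.344  0.554 -0.543]
 [-0.002 -0.848 -0.53   0.659]
 [ 0.     0.     0.     1.   ]]
selector_axis [(array([270.3, 225.8]), 0.77), (array([256.9, 197.6]), 0.69)]
selector_nose [(array([259.9, 200.3]), 0.87)]
start_key_top [(array([283.7, 247.5]), 0.45)]
extractor [(array([271.4, 260.2]), 0.97)]
top 392.77710805104607 280.2740106454299 206.38192330299242 [[-0.019 -0.997  0.072  0.551]
 [-1.     0.02   0.006  0.033]
 [-0.007 -0.072 -0.997  1.04 ]
 [ 0.     0.     0.     1.   ]]
selector_axis [(array([272.6, 223.7]), 0.87)]
selector_nose [(array([254.8, 214.2]), 0.82), (array([297.9, 162.1]), 0.69)]
start_key_top [(array([316.7, 250.6]), 0.63)]
extractor [(array([283.2, 229.7]), 0.61)]
```

View pics/scene0.png

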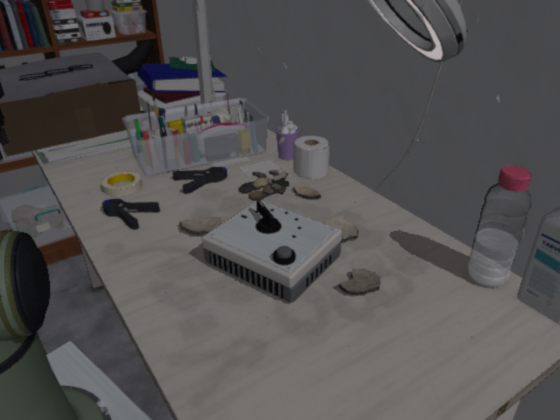

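View pics/top0.png

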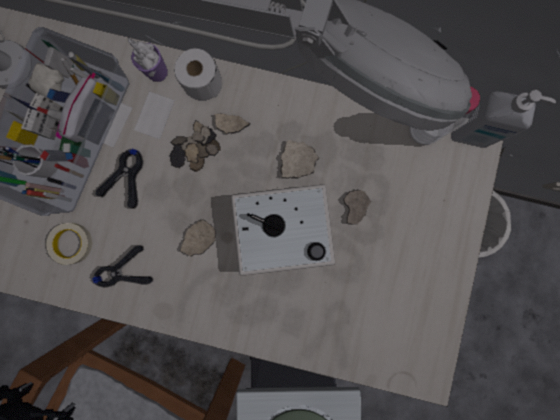

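Run:
```python
import cv2
a=cv2.imread('pics/top0.png')[120:300,190:380]
cv2.imwrite('pics/top0z.png',cv2.resize(a,None,fx=3.3,fy=3.3,interpolation=cv2.INTER_CUBIC))
```

```text
(no output)
```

View pics/top0z.png

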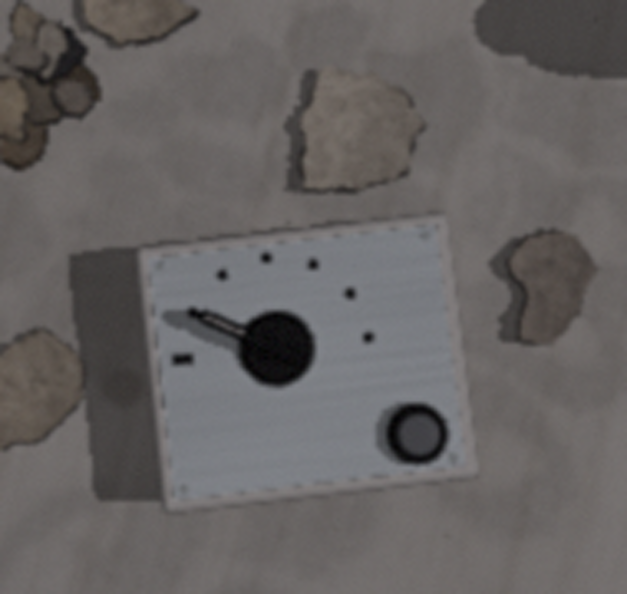

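The top view shows the bar at zoomed (182,359) and five dots from (223,274) to (368,337). The fin covers the first dot, so the selector is at click 1. The key is at zoomed (417,433). Next I'll fit the extractor's pose from these marks.

```bash
cat >> look.py <<'E'
def to_world(f,uv,z):
    T=f['cam_to_world'];d=T[:3,:3]@np.array([(uv[0]-f['cx'])/f['fx'],(uv[1]-f['cy'])/f['fy'],1.]);o=T[:3,3]
    return o+d*(z-o[2])/d[2]
def proj(f,P):
    T=f['cam_to_world'];p=T[:3,:3].T@(np.asarray(P)-T[:3,3]);return np.array([p[0]/p[2]*f['fx']+f['cx'],p[1]/p[2]*f['fy']+f['cy']])
E
python3 - <<'E'
from look import *
from scipy.optimize import least_squares
f=grab_frame('top');g=grab_frame('scene')
z=np.array([[182,359],[223,274],[266,258],[313,264],[350,293],[368,337],[417,433]])
uv=(z+.5)/3.3-.5+[190,120]
ang=np.radians([0,60,90,120,150,180])
L=[[12+68*np.sin(a),20+68*np.cos(a),80] for a in ang]+[[-62,-75,95]]
L=np.array(L)/1000
def R(p,X): c,s=np.cos(p[2]),np.sin(p[2]);return np.array([p[0]+c*X[0]-s*X[1],p[1]+s*X[0]+c*X[1],X[2]])
def res(p): return np.concatenate([proj(f,R(p,X))-u for X,u in zip(L[:6],uv[:6])])
r=least_squares(res,[.5,0,0]);p=r.x
print(p,r.fun.round(2))
ax=R(p,[.012,.02,.08]);print('axis',ax,'key',R(p,[-.062,-.075,.08]))
for z0 in(.08,.09,.1):print('key by px',z0,to_world(f,uv[6],z0))
print('nose top',to_world(f,(np.array([193,313])+.5)/3.3-.5+[190,120],.117))
for k in range(3):
    a=k*np.pi/6;P=R(p,[.012+.06*np.sin(a),.02+.06*np.cos(a),.117]);print(k,P,proj(f,P),proj(g,P))
print(proj(g,ax), proj(g,R(p,[-.062,-.075,.09])))
np.save('pose.npy',p)
for X in ([.1,.12,.08],[.1,-.12,.08],[-.1,.12,.08],[-.1,-.12,.08]): print((proj(f,R(p,X))-[190,120]+.5)*3.3,proj(g,R(p,X)))
a=cv2.imread('pics/scene0.png')[185:300,190:350];cv2.imwrite('pics/s0z.png',cv2.resize(a,None,fx=4,fy=4,interpolation=cv2.INTER_CUBIC))
for n in ['right_sherd','left_sherd','rear_sherd']:print(n,[(to_world(f,d['centre'],.01),d['score']) for d in tip_of('top',n)[:2]])
E
```

```text
[0.56497734 0.03480914 0.09220695] [ 0.79 -0.22 -0.38  0.09 -0.04 -0.29 -0.09  0.03 -0.06  0.17 -0.22  0.23]
axis [0.57508483 0.05582909 0.08      ] key [ 0.51014644 -0.04558099  0.08      ]
key by px 0.08 [ 0.51058217 -0.04681923  0.08      ]
key by px 0.09 [ 0.51100411 -0.04599213  0.09      ]
key by px 0.1 [ 0.51142605 -0.04516502  0.1       ]
nose top [0.60025196 0.11361587 0.117     ]
0 [0.56956025 0.11557421 0.117     ] [247.47889111 227.57508234] [246.04033558 203.27352624]
1 [0.60017297 0.11033217 0.117     ] [249.53155426 214.50599727] [257.25956761 198.75143972]
2 [0.62406333 0.09048608 0.117     ] [257.80729306 204.21676878] [270.87533127 197.57301228]
[267.89015367 225.75425589] [283.28382719 253.72818154]
[129.97843481 245.96119487] [257.09456646 196.26380939]
[450.22789242 210.02144067] [343.276648   228.00731682]
[157.76211582 515.60455347] [199.10652127 234.48977102]
[482.88261015 479.03783211] [290.89534718 276.13769331]
right_sherd [(array([ 0.61742528, -0.16086813,  0.01      ]), 0.82)]
left_sherd [(array([0.55501673, 0.2516519 , 0.01      ]), 0.72)]
rear_sherd [(array([ 0.74636568, -0.0084365 ,  0.01      ]), 0.85)]
```

View pics/s0z.png

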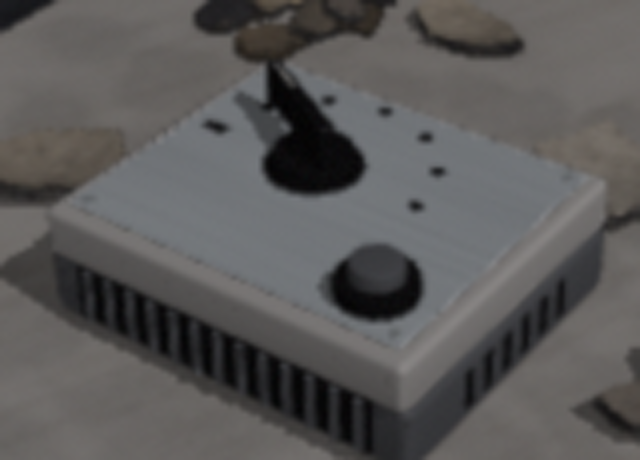

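Both views agree: the selector starts at click 1, and the pose fit residuals are under 1 px. I'll shut the fingers, hover on the off side of the fin and check with the wrist camera.

```bash
cat >> look.py <<'E'
from scipy.spatial.transform import Rotation as Ro
p=np.load('pose.npy');TH=p[2]
def ext(X):
    c,s=np.cos(TH),np.sin(TH);return np.array([p[0]+c*X[0]-s*X[1],p[1]+s*X[0]+c*X[1],X[2]])
AX=ext([.012,.02,.08])
def fin(a,r,back,z,flip=0):
    """TCP pose for fin angle a (rad cw from off), radius r, 'back' behind the fin mid-plane; tool y along the push"""
    w=TH+np.pi/2-a;u=np.array([np.cos(w),np.sin(w),0]);t=np.array([u[1],-u[0],0])
    y=-t if flip else t;zz=np.array([0,0,-1.]);x=np.cross(y,zz)
    P=AX+r*u-back*t;P[2]=z
    return P,Ro.from_matrix(np.c_[x,y,zz]).as_rotvec()
E
python3 - <<'E'
from look import *
for fl in(0,1):
    for a in(30,75,120):
        q=ik(*fin(np.radians(a),.042,.02,.1,fl));print(fl,a,None if q is None else np.round(q,2))
E
```

```text
0 30 [ 0.05  0.5  -0.28  0.79 -0.    0.48]
0 75 [ 0.03  0.55 -0.19  0.83 -0.    1.24]
0 120 [-0.03  0.57 -0.16  0.84 -0.    1.97]
1 30 [ 0.05  0.5  -0.28  0.79 -0.   -2.66]
1 75 [ 0.03  0.55 -0.19  0.83  0.   -1.9 ]
1 120 [-0.03  0.57 -0.16  0.84  0.   -1.17]
```

Run:
```python
from look import *
grab(20)
P,r=fin(np.radians(30),.042,.034,.20)
movep(P,r)
s=get_state();print(s['clock'],s['position'],P,s['finger_gap'],s['contact_force'])
for c in('wrist','scene'):
    f=grab_frame(c);save(f,c+'1')
```

```text
3.3417 [0.56148809 0.10917807 0.20008873] [0.56176145 0.10819786 0.2       ] 0.002214094100819369 [-0.37416875 -0.32407023 -0.09004441]
```

View pics/wrist1.png

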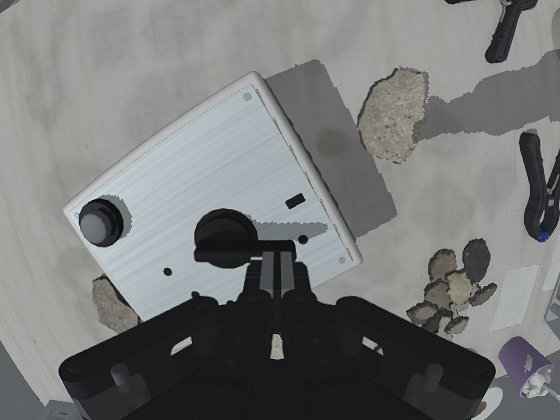

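View pics/scene1.png

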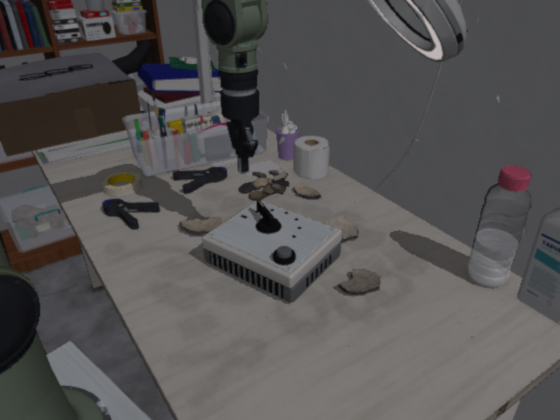

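The wrist view shows the bar at (295,201), dot 1 at (303,239) and the fin lying horizontal at rows 240–260, parallel to the tool x axis as set for click 1. The descent on the off side is clear, so I'll go down and feel for the fin.

Run:
```python
from look import *
P,r=fin(np.radians(30),.042,.034,.102)
print(move_l(P,.12,until_force=6));s=get_state();print(s['position']-P,s['contact_force'])
P2,_=fin(np.radians(30),.042,.012,.102)
hit=move_l(P2,.02,until_force=1.2)
s=get_state();d=s['position']-AX
w=TH+np.pi/3;u=np.array([np.cos(w),np.sin(w),0]);t=np.array([u[1],-u[0],0])
print(hit,s['clock'],'r',d@u,'back',-d@t,s['position'][2],s['contact_force'])
f=grab_frame('wrist');save(f,'wrist2');f=grab_frame('scene');cv2.imwrite('pics/scene2.png',cv2.resize(cv2.cvtColor(f['img'],cv2.COLOR_RGB2BGR)[120:300,170:370],None,fx=3.3,fy=3.3))
```

```text
False
[0.00060942 0.00012062 0.00070198] [ 0.42628813 -0.13230269  0.24798081]
True 5.2583 r 0.04185298476280086 back 0.01632305977550183 0.10137311922184583 [-0.14668451  0.03471069 -0.22992696]
```

View pics/wrist2.png

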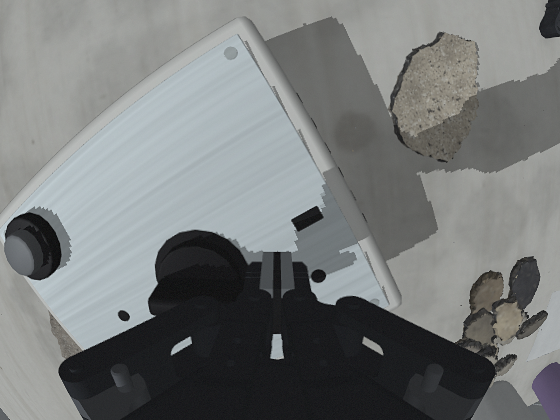

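View pics/scene2.png

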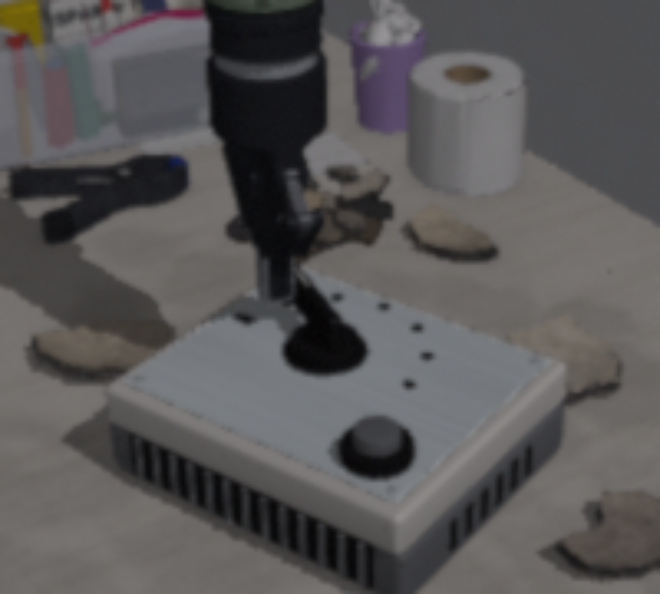

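Contact came at 16.3 mm behind the fin plane; 16.5 mm was expected (5.5 + 11). In the scene view the fingertip stands on the off side of the fin. Now I'll push along the arc in segments.

Run:
```python
from look import *
for a in (42,54,66,78,90,100,109,116):
    P,r=fin(np.radians(a),.042,.0165,.102)
    move_l(P,.03,rot=r)
    s=get_state();print(a,round(s['clock'],2),(s['position']-P).round(4),s['contact_force'].round(1),round(s['wrist_torque'][2],2))
f=grab_frame('wrist');save(f,'wrist3');f=grab_frame('scene');cv2.imwrite('pics/scene3.png',cv2.resize(cv2.cvtColor(f['img'],cv2.COLOR_RGB2BGR)[120:300,170:370],None,fx=3.3,fy=3.3))
```

```text
42 5.83 [-0.0002  0.     -0.0003] [ 0.2 -0.1  0.5] 0.02
54 6.3 [-0.0001 -0.0001  0.    ] [-0.8  0.  -0.3] 0.0
66 6.77 [-0.0005  0.0001 -0.0001] [-0.7  0.4  0.7] -0.03
78 7.23 [ 0.0001 -0.0001  0.0001] [0.6 0.9 0.1] -0.04
90 7.7 [-0.0001  0.0001  0.    ] [-0.7 -0.3  0.4] 0.04
100 8.11 [-0.0002  0.0002 -0.    ] [-0.8  0.8  0.1] 0.04
109 8.49 [-0.0001 -0.     -0.    ] [-0.5  0.7 -1.7] 0.01
116 8.82 [-0.      0.0001  0.    ] [ 0.1  0.8 -0. ] -0.05
```

View pics/wrist3.png

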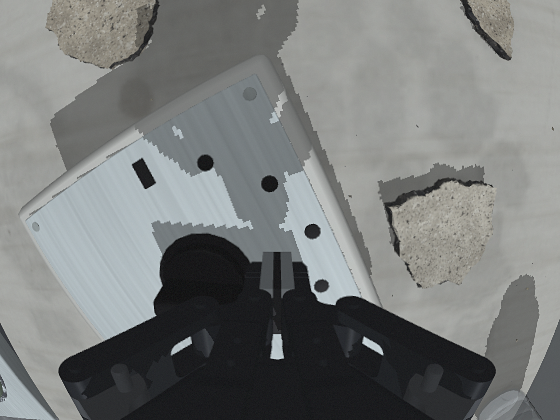

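View pics/scene3.png

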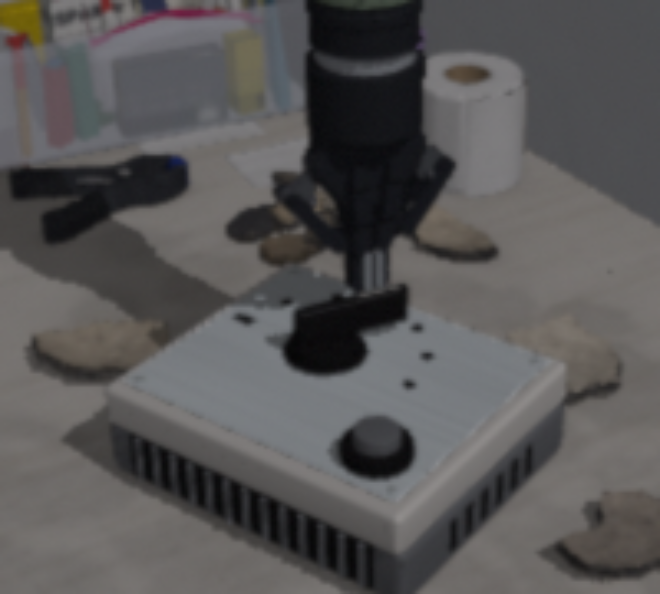

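The fin nose is near scene-zoom (405,290) and dot 4 at (417,327), which parallax makes ambiguous. I'll back off, lift and measure.

Run:
```python
from look import *
P,r=fin(np.radians(116),.042,.03,.102); move_l(P,.06)
P[2]=.2; move_l(P,.2)
K=ext([-.062,-.075,.2]); movep(K+np.array([-.08,-.06,0.05]),r)
g=grab_frame('scene')
cv2.imwrite('pics/scene4.png',cv2.resize(cv2.cvtColor(g['img'],cv2.COLOR_RGB2BGR)[180:290,190:350],None,fx=4,fy=4,interpolation=cv2.INTER_CUBIC))
print([(d['centre'],d['score']) for d in tip_of('scene','selector_nose')[:2]])
f=grab_frame('top');cv2.imwrite('pics/top4.png',cv2.resize(cv2.cvtColor(f['img'],cv2.COLOR_RGB2BGR)[120:300,190:380],None,fx=3.3,fy=3.3,interpolation=cv2.INTER_CUBIC))
print([(d['centre'],d['score']) for d in tip_of('top','selector_nose')[:2]])
for k in (3,4,5):
    a=k*np.pi/6;N=ext([.012+.055*np.sin(a),.02+.055*np.cos(a),.117]);E=ext([.012+.06*np.sin(a),.02+.06*np.cos(a),.117])
    print(k,'scene',proj(g,N),(proj(g,E)-[190,180])*4,'top',proj(f,N),(proj(f,E)-[190,120])*3.3)
print(get_state()['clock'])
```

```text
[([290.0, 205.8], 0.96)]
[([285.1, 201.2], 0.91)]
3 scene [282.38564819 200.9019335 ] [374.74332807  79.9036657 ] top [270.31555756 201.52013378] [264.27505197 262.08867733]
4 scene [290.55686446 205.96520417] [410.4407136  101.88889569] top [282.25652499 203.31478982] [307.24738108 268.54313404]
5 scene [292.86421751 212.72840961] [420.72225491 131.36266892] top [291.71615909 210.8364186 ] [341.29994821 295.60471177]
11.1833
```

View pics/scene4.png

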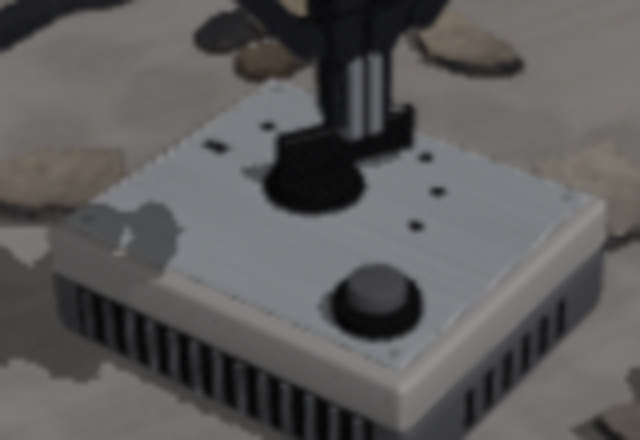

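View pics/top4.png

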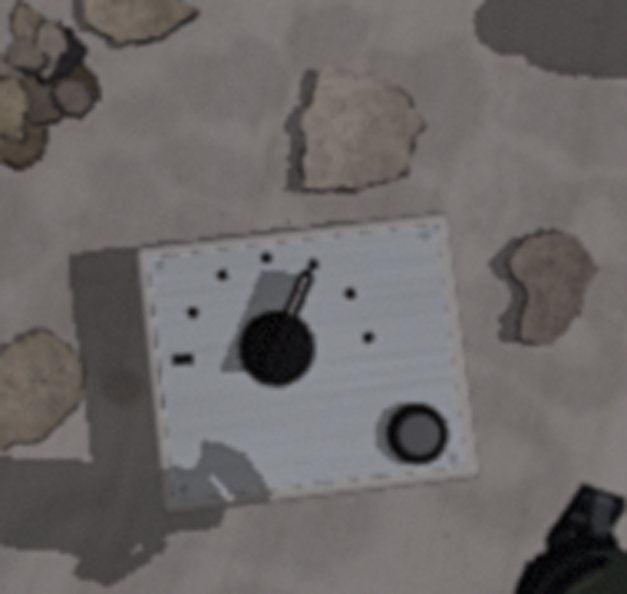

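In the top view the fin tip lies on the fourth dot, at zoomed (313,264), with three dots between it and the bar. The scene network gives the nose at (290.0,205.8); the prediction for click 4 is (290.6,206.0). Now the key.

Run:
```python
from look import *
r=get_state()['eef_rot']
r=fin(np.radians(116),.042,.03,.1)[1]
K=np.array([.5107,-.0457,.15]);movep(K,r)
f0=get_state()['contact_force']
K[2]=.08
h=move_l(K,.02,until_force=1.5)
s=get_state();z1=s['position'][2];print(h,'touch z',z1,(s['contact_force']-f0).round(2),s['clock'])
z=z1
for i in range(14):
    z-=.001;K[2]=z;move_l(K,.02)
    s=get_state();F=s['contact_force']-f0;print(round((z1-s['position'][2])*1e3,2),F.round(2))
    if F[2]>12:break
sleep(.3);s=get_state();print('hold',(z1-s['position'][2])*1e3,(s['contact_force']-f0).round(1))
f=grab_frame('scene');cv2.imwrite('pics/scene5.png',cv2.resize(cv2.cvtColor(f['img'],cv2.COLOR_RGB2BGR)[180:290,190:350],None,fx=4,fy=4,interpolation=cv2.INTER_CUBIC))
```

```text
True touch z 0.09992412581425696 [ 1.79 -0.56  1.83] 14.0583
0.92 [ 0.19 -0.03  2.83]
1.97 [-0.1  -0.4   3.28]
2.97 [ 0.28 -0.02  3.25]
3.87 [-0.69  1.08  5.64]
4.03 [-2.79  0.71 12.13]
hold 4.035084349759465 [-3.3  0.  12.2]
```

View pics/scene5.png

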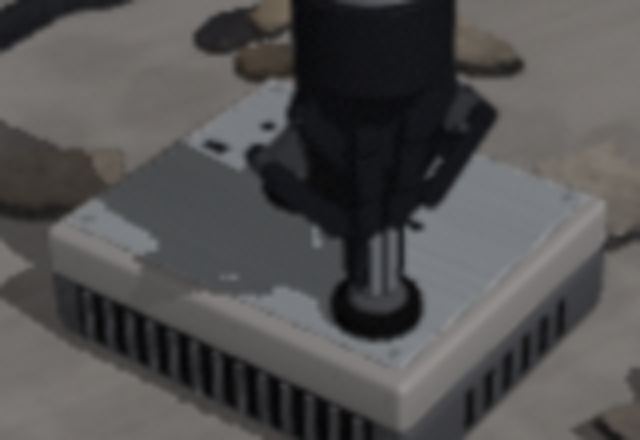

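The fingers met a hard stop. Touch was only sensed after about 1.8 N, so I'll measure the full travel on the way up by finding where the force vanishes.

Run:
```python
from look import *
K=get_state()['position'].copy();K[:2]=[.5107,-.0457];zb=K[2]
K[2]=zb-.0015;move_l(K,.02);sleep(.2);s=get_state();print('deeper',s['position'][2]-zb,s['contact_force'].round(1))
zb=s['position'][2]
for i in range(11):
    K[2]=zb+i*.001;move_l(K,.03)
    F=[]
    for _ in range(5): sleep(.03);F.append(get_state()['contact_force'])
    print(round((get_state()['position'][2]-zb)*1e3,2),np.mean(F,0).round(2))
print(get_state()['clock'],zb)
```

```text
deeper -7.27137858838739e-05 [-5.1  1.  16.4]
0.18 [-1.16  0.27  7.42]
0.91 [-0.7   0.05  4.04]
1.98 [-0.47  0.46  3.83]
2.98 [-0.14  0.2   3.03]
3.98 [0.33 0.1  2.45]
4.95 [ 0.45 -0.08  1.98]
5.96 [-0.04  0.06  1.36]
6.82 [-0.07 -0.07 -0.13]
7.98 [0.18 0.34 0.39]
9.01 [-0.25 -0.02  0.15]
10.0 [-0.07 -0.06  0.25]
20.6917 0.09584401702930581
```

Spring force fell from about 4 N to 1.4 N over 6 mm, then to zero. That is the full 6 mm travel, and the key has come back up. I'll retreat and check.

Run:
```python
from look import *
K=get_state()['position'].copy();K[2]=.22;move_l(K,.15)
r=get_state()['eef_rot'];movep(K+np.array([-.08,-.06,.03]),r)
g=grab_frame('scene');print([(d['centre'],d['score']) for d in tip_of('scene','selector_nose')[:2]])
f=grab_frame('top');cv2.imwrite('pics/top6.png',cv2.resize(cv2.cvtColor(f['img'],cv2.COLOR_RGB2BGR)[120:300,190:380],None,fx=3.3,fy=3.3,interpolation=cv2.INTER_CUBIC))
print(get_state()['clock'])
```

```text
[([291.4, 202.8], 0.93)]
22.25
```

View pics/top6.png

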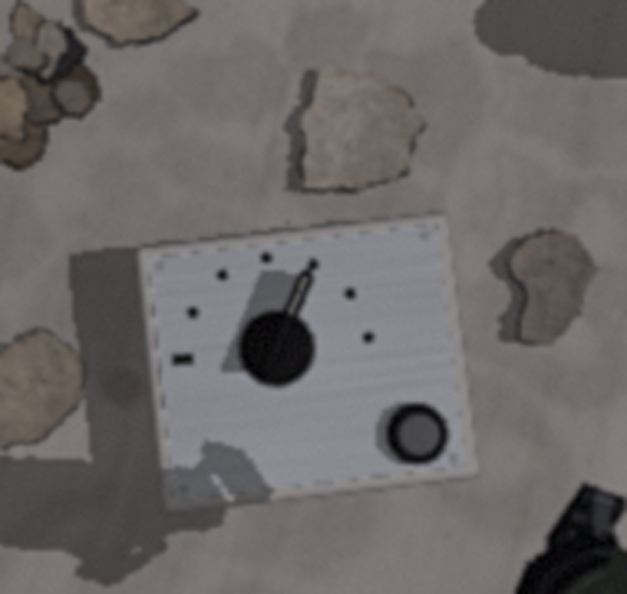

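The fin is still on the fourth dot at zoomed (313,264), the key is up at (417,433), and the sherds haven't moved. The robot is clear.

```bash
python3 -c "
from cell import *
sign_off()"
```

```text
the job is handed in; nothing more can be done
```

The selector now stands at the fourth click and the start key has been pressed fully down and let up again, in that order. The job was handed in at about 22 s on the robot's clock.

- **Selector:** It started at the first click. I pushed the fin round clockwise with the shut fingertips, never pinching it. Before the key press, the top picture showed the fin on the fourth dot and the scene network put the nose within 1 px of where click 4 should be.
- **Start key:** The first touch reading showed only 4 mm of travel, because contact was sensed late. Measured on the way up, the spring force faded over about 6 mm and then dropped to zero, so the key went fully down and came back.
- **Last check:** The final top picture showed the fin still on the fourth dot, the key up, the sherds unmoved and the robot clear. The network's final nose reading in the scene view was about 3 px higher than the click 4 position. The arm was near that view, and the top picture looked the same as before the key press, so I took it as detector noise.

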